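# Seat a lens tube in a V-clamp mount

### The arm

A 6-joint arm with a two-finger parallel gripper is mounted at the origin on a cart in front of the work surface, level with it; the furniture and walls round the work are solid. World frame = base frame: x ahead of the robot, y to its left, z up, the work surface at z = 0. Lengths are in m, angles in degrees, forces in N, time in s.
With the tool pointing down it reaches from about 0.3 to 0.75 m from the base axis. Payload 8.5 kg.
Tool frame: the origin (TCP) lies on the centre line of the jaws, within the pads' length; the fingertips stand 19 mm ahead of it and the grasp point (between the pads) is the TCP (env.tcp_to_tips is the z of the fingertips in the tool frame, in m); z points along the fingers, y is the line along which they close (so a half turn about z gives the same grasp; the last joint's range is limited). The gripper opens to 85 mm and grips with 20 to 120 N. Pads are 22 mm wide; open, the fingers measure 114 mm over their backs; the gripper's body (76 mm by 85 mm) begins 54 mm behind the grasp point. The pads swing forward as they close: fully open they stand 13 mm farther back than shut.
Start: joints at [58.482, 21.807, 74.336, -0, 83.858, -12.336], TCP at [0.181, 0.519, 0.25] pointing down, gripper open.
Joint ranges: [-178.18, 178.18], [-50.72, 133.34], [12.68, 142.11], [-81.47, 261.47], [9.98, 163.14], [-165.26, 165.26]. Speed limits (degrees/s): [136.94, 136.94, 180, 180, 180, 180].

### API

Orientations are given as a 3x3 rotation matrix whose columns are the frame's x, y, z axes.
In Python, from rig import env gives the robot as it stands.
- The arm moves only by the tool servo_tool, never from a script. Its argument "steps" is a list of rows, each an object of numbers: "tx", "ty", "tz": the shift along the world's x, y, z in cm; "yaw": the turn about the world's z in degrees; "claw": the finger opening in cm, from 0 to 8.54. In form: [{"tx": .., "ty": .., "tz": .., "yaw": .., "claw": ..}, ...]. A call has 1 to 20 rows; each row shifts and turns the commanded pose from where the row before left it; what a row does not reach is not made up. A row lasts 1/10 s, in which the tool goes at most 50 mm and 8.59 degrees, less where a joint would pass 70% of its speed; a pose out of reach is approached as far as the arm can. A call with a gripper value outside its range is refused whole. The fingers move at their own pace and stop on an object; "newtons" is the grip in N (left out, the last holds). Time passes only in rows, so rows that do not move let the fingers close. It gives the time, the measured TCP pose, the force, the opening and the grip force at its end, in the units of the state.
- env.observe(): the state, without advancing time (a new reading comes with each control period).
- env.get_image(name): name is "scene" or "top" or "wrist"; returns (picture, depth): 420x560x3 uint8, red, green, blue; 420x560 float32, m along the optical axis (not along the pixel's ray), 0 where there is no reading.
- env.camera_model(name): a dict with "fovy" (degrees; the focal length in pixels is half the picture's height over the tangent of half this angle, whatever the lens; pixels are square), "cx", "cy" (the principal point, pixels), "T" (4x4, takes a point from camera to world coordinates). Camera axes: x right, y down, z forward; pixel columns grow to the right and rows downward; lengths in m; the calibration is good to about 2 mm. A picture is of the moment at which its call begins: read the wrist's pose just before it. camera_model takes no time and is no camera call; for the wrist camera it gives the pose at the moment of the call.
- env.close_job(): hands the job in; it is judged then, once.
The state is a dict: "time_s": time; "q": joint angles; "qvel": joint speeds; "joint_efforts": joint torques, N m; "position": TCP position; "tool_rot": TCP orientation; "ft_force": force on the tool from outside, world axes, zero at the start; "wrist_torque": the same for the moment, N m; "grip_width": finger opening in m; "gripper_force": force on a finger pad.
Only numpy, scipy, OpenCV 4.12 (cv2) and the standard library are available. Lean on these libraries where they do the work, as an engineer would, in place of code of your own. Each camera call takes 0.05 s, during which the arm holds its last target. There are 200 camera calls.

### The job

Lay the standing lens tube down on its side along the low rest, between the rest's two ridges, and let go of it. Then take it again from above, lower it into the V of the clamp mount with its threaded neck pushed up against the end stop, let go so that it centres itself, and only then swing the clamp arm over and press its pad down onto the tube. Leave the other loose things where they are.

Things in the scene. Friction and masses are not known exactly. Their poses are not given: they have to be found in the camera images.
- tube_center (a point): Centre (half-way along) of the lens tube, a plain black round tube 30.4 mm in diameter (knurled ring slightly more), 52 mm long, 0.12 kg. It is solid to the fingers. At the start it stands upright on its knurled end on the bench, threaded neck up. z axis: along the tube from the knurled end to the neck.
- tube_neck (a point): Centre of the flat end face of the tube's threaded neck, the slightly narrower last 6 mm (29 mm in diameter), 26 mm from tube_center along the tube's z axis.
- rest_seat (a point): Where the tube's centre lies when it lies in the rest (see rest): over the middle of the ridges, 33.8 mm above the bench. x axis: along the ridges; the tube may lie either way round and up to 20 mm off along them; z up.
- v_seat (a point): Where the tube's centre lies when it is seated in the mount (see v_mount): 48 mm above the bench. x axis: along the V towards the end stop, whose flat face stands 26 mm from this point in +x (30 mm wide, 59 mm high); the other end of the V is open. y axis across the V, z up.
- clamp_hinge (a point): Axis of the clamp arm's hinge, on top of the end stop: 36 mm in +x from v_seat and 24 mm above it, the axis along v_seat's y. Same axes as v_seat. Two hinge lugs reach 8 mm above it. The arm is a dark bar 56 mm long from the hinge, 14 mm wide and 8 mm thick, with a round rubber pad under it 40 mm from the hinge.
- clamp_arm (a joint): Angle of the clamp arm, rad: 0 = closed, level over the V, pointing to v_seat's -x, its pad just touching a seated tube's top; pi/2 = upright; start about 2.3 = thrown back over the stop, pointing up and to v_seat's +x. About 3 N at its end pushes it anywhere; friction holds it where it is left. With no tube under it, it goes to -0.15.
- beam_block_center (a point): Centre of a black block, 50 x 35 x 30 mm, a bystander.
- sensor_head_center (a point): Centre of a flat black round sensor head, 40 mm in diameter, 14 mm high, a bystander.
- adapter_ring_center (a point): Centre of a black ring, 30 mm in diameter, 9 mm high, a bystander.
- lens_tube: The lens tube itself; origin at the centre of its knurled end face, z axis to the neck.
- rest: A low grey fixed holder, origin under its middle, x along its ridges: foot 70 x 50 x 6 mm, on it a rail 22 mm wide with two parallel round rubber ridges 60 mm long, 18 mm apart, tops 21 mm above the bench. The rail is narrower than the tube, so fingers can straddle it.
- v_mount: The fixed V-clamp mount, origin on the bench under v_seat, same axes: dark base plate 106 x 70 x 10 mm (screw heads to 15 mm), aluminium V-rail 25 mm wide (narrower than the tube, so fingers can straddle it), V of 120 degrees, upper edges 38 mm, bottom 30 mm above the bench. With the arm thrown back a gripper has room coming straight down, but not leaning over the stop.
Things that resemble listed ones, but are neither listed nor needed, are in the scene too. What is shaped like the lens_tube but turquoise or white is not meant.

How it is judged (in metres and radians):
On the way, in this order (a step that is already met when the one before it is completed fails the run):
1. the tube lies on its side between the ridges of the rest, let go (x of tube_center in the frame of rest_seat between -0.02 and 0.02 m and y of tube_center in the frame of rest_seat between -0.004 and 0.004 m and z of tube_center in the frame of rest_seat between -0.004 and 0.004 m and angle between the z axis of tube_neck and the x axis of rest_seat, either way round below 0.15 rad and contact force between the fingers and lens_tube below 0.05 N), for 0.2 s.
2. the tube lies centred in the V, neck against the end stop, let go, with the clamp arm still open (at least 0.8 rad) (x of tube_center in the frame of v_seat between -0.004 and 0.003 m and y of tube_center in the frame of v_seat between -0.002 and 0.002 m and z of tube_center in the frame of v_seat between -0.002 and 0.002 m and angle between the z axis of tube_neck and the x axis of v_seat, either way round below 0.06 rad and x of tube_neck in the frame of v_seat above 0.015 m and contact force between the fingers and lens_tube below 0.05 N and value of joint clamp_arm above 0.8 rad), for 0.2 s.
At the end, for the whole second after the job is handed in: The tube lies at rest in the V, released, its axis within 2 mm and 0.06 rad of the V's, its neck towards the end stop with a gap of at most 4 mm, and the clamp arm is closed on it (within 0.06 rad of level) (x of tube_center in the frame of v_seat between -0.004 and 0.003 m and y of tube_center in the frame of v_seat between -0.002 and 0.002 m and z of tube_center in the frame of v_seat between -0.002 and 0.002 m and angle between the z axis of tube_neck and the x axis of v_seat, either way round below 0.06 rad and x of tube_neck in the frame of v_seat above 0.015 m and contact force between the fingers and lens_tube below 0.05 N and value of joint clamp_arm between -0.06 and 0.06 rad and linear speed of lens_tube below 0.01 m/s); the robot touches nothing.
It fails at once if the beam block is moved by more than 20 mm (distance of beam_block_center from where it was at the start of the episode above 0.02 m).
It fails at once if the sensor head is moved by more than 20 mm (distance of sensor_head_center from where it was at the start of the episode above 0.02 m).
It fails at once if the adapter ring is moved by more than 20 mm (distance of adapter_ring_center from where it was at the start of the episode above 0.02 m).
It also fails if it takes over 72 s, if anything falls off the work surface, if the arm or the gripper's body presses on something with over 40 N, if the wrist force passes 120 N, or if a joint passes its speed limit or range.

## Working session

There is one attempt and no reset: what is moved stays moved. The work goes in short steps, Python scripts to look and compute and a tool call to move; the robot and the scene stay as the last step left them, time stands still between calls to the robot, and variables do not carry over. Pictures are saved under pics/ and viewed, at most 10 in all, crops included, and the job is handed in when it is done.

Besides the shell and the picture viewer there is one more tool, called after "Call:" as name(argument=value, ...) on one line, values as JSON. servo_tool: Moves the arm, as the interface text tells. Its arguments: {"type":"object","properties":{"steps":{"type":"array"},"newtons":{"type":"number"}},"required":["steps"]}

```bash
mkdir -p pics
cat > h.py <<'E'
import numpy as np, cv2
from rig import env
def grab(name, fn=None):
    m=env.camera_model(name); im,d=env.get_image(name)
    if fn: cv2.imwrite('pics/'+fn,im[:,:,::-1]); np.savez('pics/'+fn[:-4],im=im,d=d,T=m['T'],fovy=m['fovy'],cx=m['cx'],cy=m['cy'])
    return im,d,m
def ray(m,u,v):
    f=210/np.tan(np.radians(m['fovy'])/2); T=np.array(m['T'])
    return T[:3,3], T[:3,:3]@np.array([(u-m['cx'])/f,(v-m['cy'])/f,1.])
def plane(m,u,v,z):
    o,r=ray(m,u,v); return o+r*(z-o[2])/r[2]
def cloud(d,m):
    f=210/np.tan(np.radians(m['fovy'])/2); T=np.array(m['T'])
    v,u=np.mgrid[:420,:560]
    P=np.stack([(u-m['cx'])/f*d,(v-m['cy'])/f*d,d],-1)
    return P@T[:3,:3].T+T[:3,3]
E
python3 - <<'E'
from h import *
for n in('scene','top'):
    im,d,m=grab(n,n+'0.png'); print(n,m['fovy'],np.round(m['T'],3).tolist())
s=env.observe(); print(s['time_s'],s['position'],np.round(s['tool_rot'],3).tolist(),s['grip_width'])
E
```

```text
scene 44.829187799493695 [[0.427, -0.474, 0.771, -0.168], [-0.904, -0.24, 0.353, -0.276], [0.018, -0.847, -0.531, 0.579], [0.0, 0.0, 0.0, 1.0]]
top 49.16460329011362 [[-0.019, -0.998, 0.061, 0.482], [-1.0, 0.019, -0.001, 0.067], [-0.001, -0.061, -0.998, 0.934], [0.0, 0.0, 0.0, 1.0]]
0.1 [0.18058302 0.51925512 0.2497947 ] [[-0.944, 0.329, -0.001], [0.329, 0.944, -0.001], [0.0, -0.001, -1.0]] 0.08520103483977085
```

View pics/scene0.png

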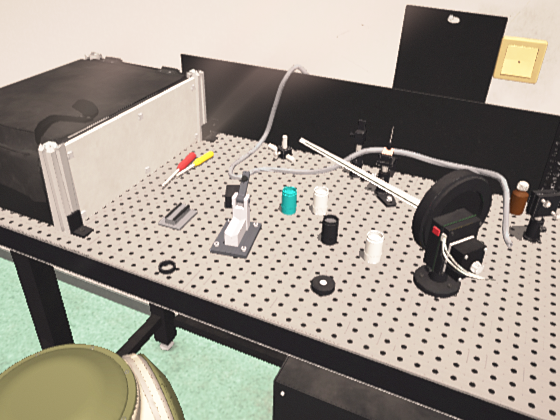

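View pics/top0.png

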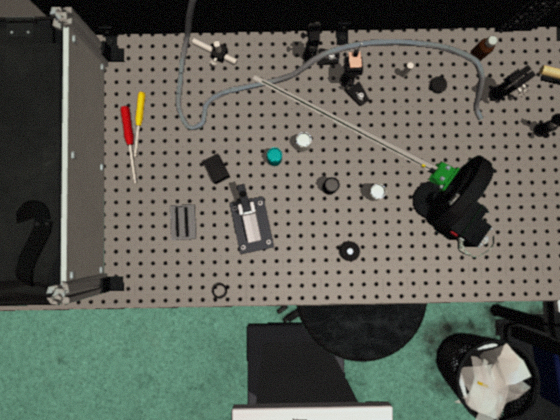

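Candidates: black tube at scene (329,229) / top (331,185). Look-alikes: turquoise at scene (289,200), white at scene (320,201) and (373,247), and a small black cylinder at top (438,85) among the clutter. Bystanders in the top view: block (216,168), sensor head (348,251), ring (220,290). The black tube at top (331,185) fits the description, so I'll measure it and check it in one close crop.

Run:
```python
from h import *
z=np.load('pics/top0.npz'); m=dict(T=z['T'],fovy=z['fovy'],cx=z['cx'],cy=z['cy']); C=cloud(z['d'],m); im=z['im']
def reg(n,u0,u1,v0,v1,zl,zh):
    P=C[v0:v1,u0:u1].reshape(-1,3); P=P[(P[:,2]>zl)&(P[:,2]<zh)]
    if len(P)<5: print(n,len(P));return
    (c,s,a)=cv2.minAreaRect((P[:,:2]*1000).astype(np.float32))
    print(n,len(P),'mean',P.mean(0).round(4),'rect',np.round(c,1),np.round(s,1),round(a,1),'z',np.percentile(P[:,2],[5,50,95]).round(3))
reg('tube',312,352,165,205,.04,.065)
reg('restall',165,202,198,245,.003,.03)
reg('restridge',165,202,198,245,.014,.03)
reg('mountplate',225,280,185,260,.005,.013)
reg('rail',225,280,185,260,.024,.042)
reg('stop',225,280,180,260,.052,.062)
reg('high',225,280,170,260,.07,.16)
reg('block',200,232,150,188,.02,.04)
reg('smallblk',428,448,75,95,.01,.1)
reg('bench',290,310,205,230,-.02,.02)
a=cv2.resize(im[140:270,160:380],None,fx=3.6,fy=3.6,interpolation=cv2.INTER_CUBIC)
cv2.imwrite('pics/crop.png',a[:,:,::-1])
```

```text
tube 195 mean [ 0.5854 -0.0427  0.0464] rect [584.7 -42.5] [28.8 28.2] 44.2 z [0.042 0.046 0.053]
restall 927 mean [0.52   0.2531 0.0116] rect [521.7 253.7] [73.8 93.3] 88.9 z [0.004 0.008 0.022]
restridge 359 mean [0.5198 0.2548 0.0199] rect [520.1 254.5] [58.6 24.5] 0.8 z [0.017 0.02  0.023]
mountplate 1093 mean [0.5061 0.1137 0.0103] rect [518.6 109.3] [106.4 143.8] 84.8 z [0.008 0.01  0.012]
rail 357 mean [0.5056 0.1144 0.0346] rect [509.1 114.9] [61.1 27. ] 8.7 z [0.03  0.035 0.039]
stop 26 mean [0.5339 0.1196 0.0589] rect [536.1 115.8] [17.6 23.7] 54.7 z [0.056 0.059 0.061]
high 313 mean [0.5529 0.1235 0.0906] rect [556.6 124.7] [51.5 34.4] 12.7 z [0.076 0.085 0.112]
block 459 mean [0.625  0.1839 0.0304] rect [625.5 184.3] [50.4 34.7] 25.5 z [0.028 0.031 0.033]
smallblk 145 mean [ 0.7919 -0.2717  0.0113] rect [ 791.3 -272.5] [31.  31.5] 71.0 z [0.01  0.011 0.013]
bench 496 mean [ 5.252e-01  1.720e-02 -2.000e-04] rect [525.2  17.2] [39.  49.1] 88.7 z [-0.014  0.001  0.003]
```

View pics/crop.png

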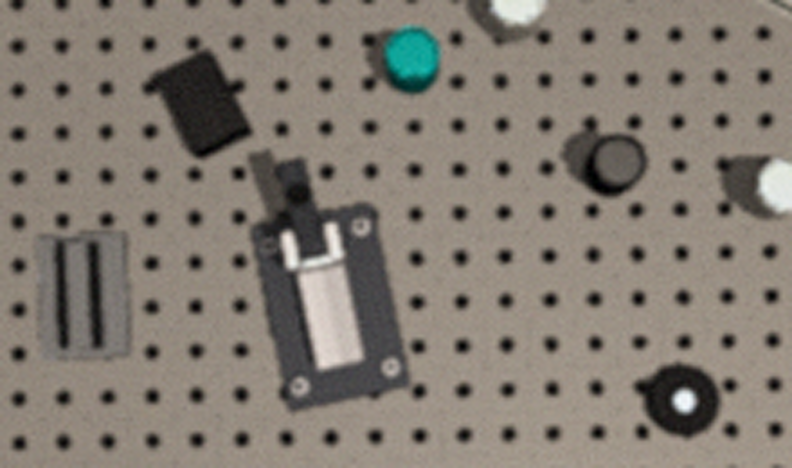

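The crop shows the black standing tube at crop (617,163), a plain dark round top with no hole. The rest is at (85,295), and the mount is at (330,310) with its stop towards the top of the picture. I'm moving above the tube.

Call:
servo_tool(steps=[{"tx": 2.5, "ty": -3.5, "tz": -0.4, "yaw": 1.25, "claw": 8.5}, {"tx": 2.5, "ty": -3.5, "tz": -0.4, "yaw": 1.25, "claw": 8.5}, {"tx": 2.5, "ty": -3.5, "tz": -0.4, "yaw": 1.25, "claw": 8.5}, {"tx": 2.5, "ty": -3.5, "tz": -0.4, "yaw": 1.25, "claw": 8.5}, {"tx": 2.5, "ty": -3.5, "tz": -0.4, "yaw": 1.25, "claw": 8.5}, {"tx": 2.5, "ty": -3.5, "tz": -0.4, "yaw": 1.25, "claw": 8.5}, {"tx": 2.5, "ty": -3.5, "tz": -0.4, "yaw": 1.25, "claw": 8.5}, {"tx": 2.5, "ty": -3.5, "tz": -0.4, "yaw": 1.25, "claw": 8.5}, {"tx": 2.5, "ty": -3.5, "tz": -0.4, "yaw": 1.25, "claw": 8.5}, {"tx": 2.5, "ty": -3.5, "tz": -0.4, "yaw": 1.25, "claw": 8.5}, {"tx": 2.5, "ty": -3.5, "tz": -0.4, "yaw": 1.25, "claw": 8.5}, {"tx": 2.5, "ty": -3.5, "tz": -0.4, "yaw": 1.25, "claw": 8.5}, {"tx": 2.5, "ty": -3.5, "tz": -0.4, "yaw": 1.25, "claw": 8.5}, {"tx": 2.5, "ty": -3.5, "tz": -0.4, "yaw": 1.25, "claw": 8.5}, {"tx": 2.5, "ty": -3.5, "tz": -0.4, "yaw": 1.25, "claw": 8.5}, {"tx": 2.5, "ty": -3.5, "tz": -0.4, "yaw": 1.25, "claw": 8.5}, {"claw": 8.5}, {"claw": 8.5}], newtons=20)

```text
invalid input at $.steps[16]: expected keys tx, ty, tz, yaw, claw
```

Call:
servo_tool(steps=[{"tx": 2.5, "ty": -3.5, "tz": -0.4, "yaw": 1.25, "claw": 8.5}, {"tx": 2.5, "ty": -3.5, "tz": -0.4, "yaw": 1.25, "claw": 8.5}, {"tx": 2.5, "ty": -3.5, "tz": -0.4, "yaw": 1.25, "claw": 8.5}, {"tx": 2.5, "ty": -3.5, "tz": -0.4, "yaw": 1.25, "claw": 8.5}, {"tx": 2.5, "ty": -3.5, "tz": -0.4, "yaw": 1.25, "claw": 8.5}, {"tx": 2.5, "ty": -3.5, "tz": -0.4, "yaw": 1.25, "claw": 8.5}, {"tx": 2.5, "ty": -3.5, "tz": -0.4, "yaw": 1.25, "claw": 8.5}, {"tx": 2.5, "ty": -3.5, "tz": -0.4, "yaw": 1.25, "claw": 8.5}, {"tx": 2.5, "ty": -3.5, "tz": -0.4, "yaw": 1.25, "claw": 8.5}, {"tx": 2.5, "ty": -3.5, "tz": -0.4, "yaw": 1.25, "claw": 8.5}, {"tx": 2.5, "ty": -3.5, "tz": -0.4, "yaw": 1.25, "claw": 8.5}, {"tx": 2.5, "ty": -3.5, "tz": -0.4, "yaw": 1.25, "claw": 8.5}, {"tx": 2.5, "ty": -3.5, "tz": -0.4, "yaw": 1.25, "claw": 8.5}, {"tx": 2.5, "ty": -3.5, "tz": -0.4, "yaw": 1.25, "claw": 8.5}, {"tx": 2.5, "ty": -3.5, "tz": -0.4, "yaw": 1.25, "claw": 8.5}, {"tx": 2.5, "ty": -3.5, "tz": -0.4, "yaw": 1.25, "claw": 8.5}, {"tx": 0, "ty": 0, "tz": 0, "yaw": 0, "claw": 8.5}, {"tx": 0, "ty": 0, "tz": 0, "yaw": 0, "claw": 8.5}], newtons=20)

```text
time_s: 1.9
position: [0.5806, -0.041, 0.1855]
tool_rot: [[-1.0, -0.013, -0.002], [-0.013, 1.0, 0.001], [0.002, 0.001, -1.0]]
ft_force: [-1.3, 1.0, 1.1]
grip_width: 0.0851
gripper_force: 0.0
```

Run:
```python
from h import *
s=env.observe(); print(s['time_s'],s['position'],np.round(s['tool_rot'],3).tolist(),s['ft_force'])
im,d,m=grab('wrist','w1.png'); print(np.round(m['T'],3).tolist())
C=cloud(d,m)
P=C[(C[...,2]>.045)&(C[...,2]<.06)&(abs(C[...,0]-.585)<.03)&(abs(C[...,1]+.0425)<.03)]
print(len(P),P.mean(0) if len(P) else '', cv2.minEnclosingCircle((P[:,:2]*1000).astype(np.float32)) if len(P) else '')
```

```text
1.9 [ 0.5805669  -0.04103794  0.18552196] [[-1.0, -0.013, -0.002], [-0.013, 1.0, 0.001], [0.002, 0.001, -1.0]] [-1.26680083  1.04068872  1.07994255]
[[-0.013, 0.955, 0.296, 0.506], [1.0, 0.012, 0.004, -0.043], [0.0, 0.296, -0.955, 0.309], [0.0, 0.0, 0.0, 1.0]]
408 [ 0.58715698 -0.04637928  0.04917196] ((588.1668090820312, -46.15819549560547), 15.061963081359863)
```

View pics/w1.png

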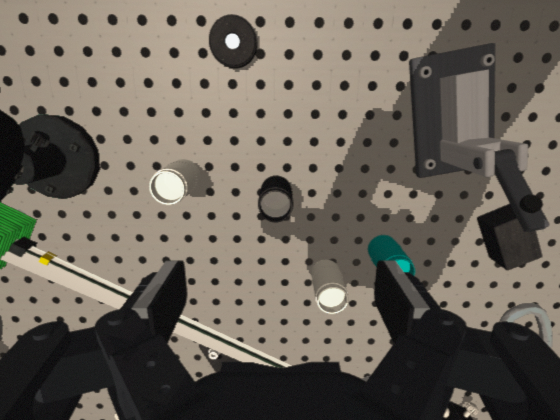

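The wrist view shows the black tube at (275,200) between the fingers, with the neighbours clear. I'm lowering so the pads take only the upper part, then gripping gently.

Call:
servo_tool(steps=[{"tx": 0.6, "ty": -0.35, "tz": -1.5, "yaw": 0, "claw": 8.5}, {"tx": 0, "ty": 0, "tz": -3, "yaw": 0, "claw": 7}, {"tx": 0, "ty": 0, "tz": -3, "yaw": 0, "claw": 6}, {"tx": 0, "ty": 0, "tz": -3, "yaw": 0, "claw": 5}, {"tx": 0, "ty": 0, "tz": -2, "yaw": 0, "claw": 5}, {"tx": 0, "ty": 0, "tz": -1, "yaw": 0, "claw": 5}, {"tx": 0, "ty": 0, "tz": 0, "yaw": 0, "claw": 4}, {"tx": 0, "ty": 0, "tz": 0, "yaw": 0, "claw": 2.8}, {"tx": 0, "ty": 0, "tz": 0, "yaw": 0, "claw": 2}, {"tx": 0, "ty": 0, "tz": 0, "yaw": 0, "claw": 2}, {"tx": 0, "ty": 0, "tz": 0, "yaw": 0, "claw": 2}, {"tx": 0, "ty": 0, "tz": 0, "yaw": 0, "claw": 2}], newtons=30)

```text
time_s: 3.15
position: [0.5869, -0.044, 0.0519]
tool_rot: [[-1.0, -0.014, 0.001], [-0.014, 1.0, -0.0], [-0.001, -0.0, -1.0]]
ft_force: [-0.2, 0.6, 1.4]
grip_width: 0.0291
gripper_force: 29.9
```

Call:
servo_tool(steps=[{"tx": 0, "ty": 0, "tz": 2, "yaw": 0, "claw": 2}, {"tx": 0, "ty": 0, "tz": 4, "yaw": 0, "claw": 2}, {"tx": 0, "ty": 0, "tz": 4, "yaw": 0, "claw": 2}, {"tx": -0.7, "ty": 1.75, "tz": 2, "yaw": 0, "claw": 2}, {"tx": -1.5, "ty": 3.5, "tz": 0, "yaw": 0, "claw": 2}, {"tx": -1.5, "ty": 3.5, "tz": 0, "yaw": 0, "claw": 2}, {"tx": -1.5, "ty": 3.5, "tz": 0, "yaw": 0, "claw": 2}, {"tx": -1.5, "ty": 3.5, "tz": 0, "yaw": 0, "claw": 2}, {"tx": -1.5, "ty": 3.5, "tz": 0, "yaw": 0, "claw": 2}, {"tx": -1.5, "ty": 3.5, "tz": 0, "yaw": 0, "claw": 2}, {"tx": -1.5, "ty": 3.5, "tz": 0, "yaw": 0, "claw": 2}, {"tx": -1.5, "ty": 3.5, "tz": 0, "yaw": 0, "claw": 2}, {"tx": 0, "ty": 0, "tz": 0, "yaw": 0, "claw": 2}, {"tx": 0, "ty": 0, "tz": 0, "yaw": 0, "claw": 2}])

```text
time_s: 4.55
position: [0.4594, 0.2539, 0.1714]
tool_rot: [[-1.0, -0.016, 0.0], [-0.016, 1.0, -0.0], [-0.0, -0.0, -1.0]]
ft_force: [0.4, -1.3, -1.6]
grip_width: 0.0286
gripper_force: 30.1
```

Run:
```python
from h import *
s=env.observe(); print(s['time_s'],s['position'])
im,d,m=grab('wrist','w2.png')
C=cloud(d,m)
def rg(n,x0,x1,y0,y1,z0,z1):
    P=C[(d>0)&(C[...,0]>x0)&(C[...,0]<x1)&(C[...,1]>y0)&(C[...,1]<y1)&(C[...,2]>z0)&(C[...,2]<z1)]
    if len(P)<8: print(n,len(P)); return
    print(n,len(P),P.mean(0).round(4),P.min(0).round(4),P.max(0).round(4),cv2.minAreaRect((P[:,:2]*1000).astype(np.float32)))
rg('ridges',.46,.58,.22,.29,.017,.024)
rg('foot',.46,.58,.21,.3,.0045,.0085)
p=s['position']
rg('held',p[0]-.03,p[0]+.03,p[1]-.016,p[1]+.016,p[2]-.08,p[2]+.01)
```

```text
4.55 [0.45937963 0.25390354 0.17138829]
ridges 0
foot 207 [0.4926 0.2483 0.0058] [0.4865 0.2262 0.0045] [0.5067 0.275  0.0076] ((495.10858154296875, 250.19146728515625), (17.925941467285156, 50.1201286315918), 6.128477573394775)
held 6028 [0.457  0.253  0.1606] [0.4452 0.2379 0.1198] [0.4752 0.2699 0.1814] ((460.1306457519531, 252.77784729003906), (31.834300994873047, 29.881576538085938), 84.05516052246094)
```

View pics/w2.png

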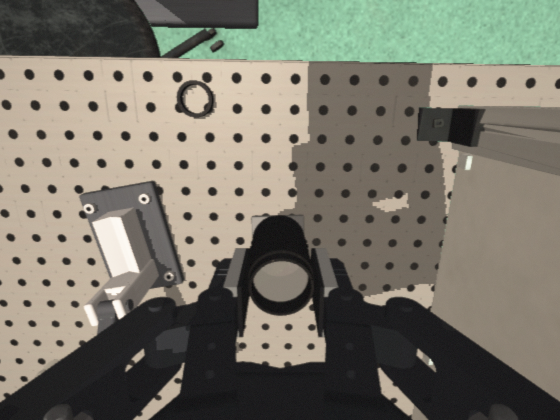

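The view shows the held tube's neck at (280,270), and the near end of the rest just beyond it at (280,225). I'm lowering it in front of the rail's near end, then pushing forward so the rail blocks the base and tips the tube in the pads.

Call:
servo_tool(steps=[{"tx": 0, "ty": -0.1, "tz": -2, "yaw": 0, "claw": 2}, {"tx": 0, "ty": 0, "tz": -3.5, "yaw": 0, "claw": 2}, {"tx": 0, "ty": 0, "tz": -3.5, "yaw": 0, "claw": 2}, {"tx": 0, "ty": 0, "tz": -1.7, "yaw": 0, "claw": 2}, {"tx": 0.6, "ty": 0, "tz": 0, "yaw": 0, "claw": 2}, {"tx": 0.6, "ty": 0, "tz": 0, "yaw": 0, "claw": 2}, {"tx": 0.4, "ty": 0, "tz": 0, "yaw": 0, "claw": 2}, {"tx": 0.3, "ty": 0, "tz": 0, "yaw": 0, "claw": 2}, {"tx": 0.3, "ty": 0, "tz": 0, "yaw": 0, "claw": 2}, {"tx": 0.3, "ty": 0, "tz": 0, "yaw": 0, "claw": 2}, {"tx": 0.3, "ty": 0, "tz": 0, "yaw": 0, "claw": 2}])

```text
time_s: 5.7
position: [0.4871, 0.2524, 0.0652]
tool_rot: [[-1.0, -0.014, -0.001], [-0.014, 1.0, -0.0], [0.001, -0.0, -1.0]]
ft_force: [-5.4, -1.5, 3.7]
grip_width: 0.0293
gripper_force: 30.2
```

Call:
servo_tool(steps=[{"tx": 0.3, "ty": 0, "tz": 0, "yaw": 0, "claw": 2}, {"tx": 0.3, "ty": 0, "tz": 0, "yaw": 0, "claw": 2}, {"tx": 0.3, "ty": 0, "tz": 0, "yaw": 0, "claw": 2}, {"tx": 0.3, "ty": 0, "tz": 0, "yaw": 0, "claw": 2}, {"tx": 0.3, "ty": 0, "tz": 0, "yaw": 0, "claw": 2}, {"tx": 0.3, "ty": 0, "tz": 0, "yaw": 0, "claw": 2}, {"tx": 0.3, "ty": 0, "tz": 0, "yaw": 0, "claw": 2}])

```text
time_s: 6.4
position: [0.508, 0.2524, 0.0646]
tool_rot: [[-1.0, -0.014, -0.002], [-0.014, 1.0, -0.0], [0.002, -0.0, -1.0]]
ft_force: [-4.1, -0.5, -1.4]
grip_width: 0.029
gripper_force: 29.7
```

Run:
```python
from h import *
s=env.observe(); print(s['time_s'],s['position'],s['ft_force'])
a=grab('wrist','w3.png')[0]; b=grab('scene','s3.png')[0]
b=cv2.resize(b[150:270,120:300],None,fx=3,fy=3)
o=np.zeros((420,760,3),np.uint8); o[:300,:400]=cv2.resize(a,(400,300)); o[:360,400:]=b[:, 0:360]
cv2.imwrite('pics/c3.png',o[:,:,::-1])
```

```text
6.4 [0.50801737 0.25240739 0.06464731] [-4.09382913 -0.52756174 -1.41611272]
```

View pics/c3.png

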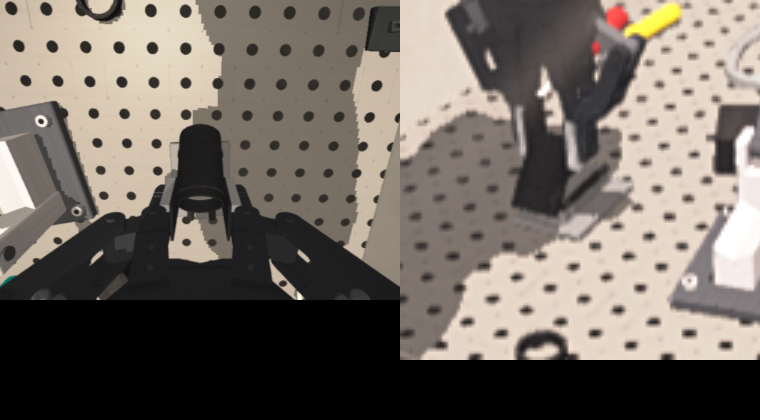

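The views show the tube tipped about 45° in the pads, neck forward. I'm lifting it clear, moving forward, setting its lower edge on the ridges and following the arc down.

Call:
servo_tool(steps=[{"tx": 0, "ty": 0, "tz": 0.7, "yaw": 0, "claw": 2}, {"tx": 0.2, "ty": 0, "tz": 0.5, "yaw": 0, "claw": 2}, {"tx": 1.0, "ty": 0, "tz": 0, "yaw": 0, "claw": 2}, {"tx": 0, "ty": 0, "tz": -0.4, "yaw": 0, "claw": 2}, {"tx": 0, "ty": 0, "tz": -0.4, "yaw": 0, "claw": 2}, {"tx": 0.3, "ty": 0, "tz": -0.2, "yaw": 0, "claw": 2}, {"tx": 0.3, "ty": 0, "tz": -0.2, "yaw": 0, "claw": 2}, {"tx": 0.3, "ty": 0, "tz": -0.25, "yaw": 0, "claw": 2}, {"tx": 0.3, "ty": 0, "tz": -0.25, "yaw": 0, "claw": 2}, {"tx": 0.25, "ty": 0, "tz": -0.3, "yaw": 0, "claw": 2}, {"tx": 0.25, "ty": 0, "tz": -0.3, "yaw": 0, "claw": 2}])

```text
time_s: 7.6
position: [0.54, 0.2527, 0.0547]
tool_rot: [[-1.0, -0.014, 0.006], [-0.014, 1.0, 0.001], [-0.006, 0.001, -1.0]]
ft_force: [4.3, -0.3, 8.3]
grip_width: 0.0287
gripper_force: 30.4
```

Call:
servo_tool(steps=[{"tx": 0.2, "ty": 0, "tz": -0.3, "yaw": 0, "claw": 2}, {"tx": 0.1, "ty": 0, "tz": -0.3, "yaw": 0, "claw": 2}, {"tx": 0.1, "ty": 0, "tz": -0.3, "yaw": 0, "claw": 2}, {"tx": 0, "ty": 0, "tz": -0.2, "yaw": 0, "claw": 2}])

```text
time_s: 8.0
position: [0.5443, 0.2526, 0.0435]
tool_rot: [[-1.0, -0.014, 0.007], [-0.014, 1.0, 0.001], [-0.007, 0.001, -1.0]]
ft_force: [5.5, 0.8, 7.4]
grip_width: 0.0291
gripper_force: 32.9
```

Run:
```python
from h import *
s=env.observe(); print(s['time_s'],s['position'],s['ft_force'])
a=grab('wrist','w4.png')[0]; b=grab('scene','s4.png')[0]
b=cv2.resize(b[150:270,120:240],None,fx=3,fy=3)
o=np.zeros((420,760,3),np.uint8); o[:300,:400]=cv2.resize(a,(400,300)); o[:360,400:]=b
cv2.imwrite('pics/c4.png',o[:,:,::-1])
```

```text
8.0 [0.54427827 0.25260279 0.04347614] [5.50998259 0.75014202 7.41469717]
```

View pics/c4.png

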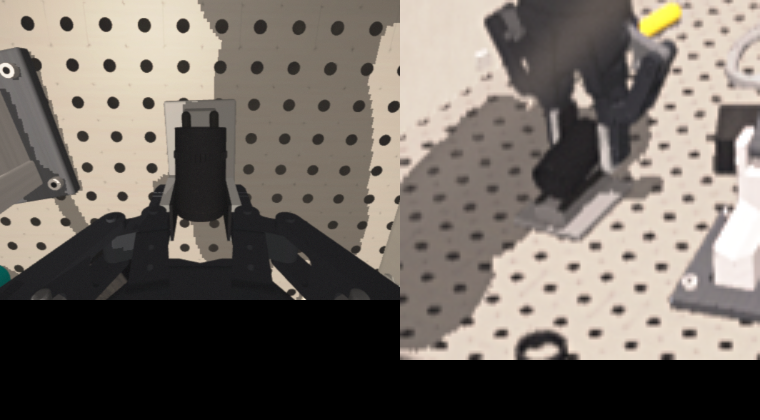

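Call:
servo_tool(steps=[{"tx": 0, "ty": 0, "tz": -0.2, "yaw": 0, "claw": 2}, {"tx": 0, "ty": 0, "tz": -0.2, "yaw": 0, "claw": 2}, {"tx": 0, "ty": 0, "tz": -0.2, "yaw": 0, "claw": 2}, {"tx": 0, "ty": 0, "tz": 0, "yaw": 0, "claw": 2}])

```text
time_s: 8.5
position: [0.5436, 0.2526, 0.0371]
tool_rot: [[-1.0, -0.014, 0.005], [-0.014, 1.0, 0.001], [-0.005, 0.001, -1.0]]
ft_force: [4.2, -0.2, 5.5]
grip_width: 0.029
gripper_force: 34.3
```

Run:
```python
from h import *
a,d,m=grab('wrist','w5.png'); C=cloud(d,m)
P=C[(d>0)&(abs(C[...,1]-.2525)<.005)&(C[...,2]>.03)&(C[...,2]<.07)&(C[...,0]>.47)&(C[...,0]<.57)]
P=P[P[:,0].argsort()]
for x0 in np.arange(.485,.56,.008):
    Q=P[(P[:,0]>=x0)&(P[:,0]<x0+.008)]
    if len(Q): print(round(x0,3),len(Q),np.median(Q[:,2]).round(4))
```

```text
0.493 208 0.0482
0.501 595 0.0485
0.509 559 0.0489
0.517 538 0.0493
0.525 495 0.0496
0.533 475 0.0501
0.541 418 0.05
0.549 74 0.0496
```

The tube lies level with its top at 49 mm and its centre at x ≈ 0.522. I'm letting go, waiting, then rising a little.

Call:
servo_tool(steps=[{"tx": 0, "ty": 0, "tz": 0, "yaw": 0, "claw": 3.5}, {"tx": 0, "ty": 0, "tz": 0, "yaw": 0, "claw": 5}, {"tx": 0, "ty": 0, "tz": 0, "yaw": 0, "claw": 5}, {"tx": 0, "ty": 0, "tz": 0, "yaw": 0, "claw": 5}, {"tx": 0, "ty": 0, "tz": 0, "yaw": 0, "claw": 5}, {"tx": 0, "ty": 0, "tz": 2, "yaw": 0, "claw": 6}, {"tx": -1, "ty": 0, "tz": 3, "yaw": 0, "claw": 6}, {"tx": -1, "ty": 0, "tz": 3, "yaw": 0, "claw": 6}, {"tx": 0, "ty": 0, "tz": 0, "yaw": 0, "claw": 6}])

```text
time_s: 9.45
position: [0.5223, 0.253, 0.1201]
tool_rot: [[-1.0, -0.015, 0.006], [-0.015, 1.0, 0.002], [-0.006, 0.002, -1.0]]
ft_force: [0.3, 0.7, 0.3]
grip_width: 0.0602
gripper_force: 0.0
```

Run:
```python
from h import *
s=env.observe(); print(s['time_s'],s['position'])
a,d,m=grab('wrist','w6.png'); C=cloud(d,m)
def axis(n,C,d):
    P=C[(d>0)&(abs(C[...,1]-.2525)<.03)&(C[...,2]>.034)&(C[...,2]<.055)&(C[...,0]>.47)&(C[...,0]<.57)]
    print(n,len(P),np.percentile(P,[1,50,99],axis=0).round(4).tolist(),cv2.minAreaRect((P[:,:2]*1000).astype(np.float32)))
    for x0 in np.arange(.49,.56,.015):
        Q=P[(P[:,0]>=x0)&(P[:,0]<x0+.015)]
        if len(Q)>5: print(round(x0,3),len(Q),Q[:,1].mean().round(4),np.percentile(Q[:,2],95).round(4))
axis('w',C,d)
z=np.load('pics/w6.npz')
a,d,m=grab('top','t6.png'); axis('t',cloud(d,m),d)
```

```text
9.45 [0.52227177 0.25302621 0.12009086]
w 3280 [[0.5002, 0.2371, 0.0365], [0.5237, 0.252, 0.047], [0.5514, 0.2667, 0.05]] ((526.246337890625, 252.03367614746094), (52.674278259277344, 30.863126754760742), 1.706408977508545)
0.49 383 0.2516 0.0492
0.505 1016 0.2515 0.0494
0.52 944 0.2521 0.0494
0.535 828 0.2526 0.0494
0.55 109 0.2511 0.0482
t 27 [[0.4984, 0.2392, 0.0347], [0.5082, 0.2408, 0.0404], [0.5487, 0.2426, 0.0449]] ((523.78125, 240.83396911621094), (50.90459442138672, 3.4896950721740723), 0.012551096267998219)
0.49 10 0.2406 0.0445
0.505 11 0.2409 0.0435
0.535 6 0.2421 0.0418
```

View pics/w6.png

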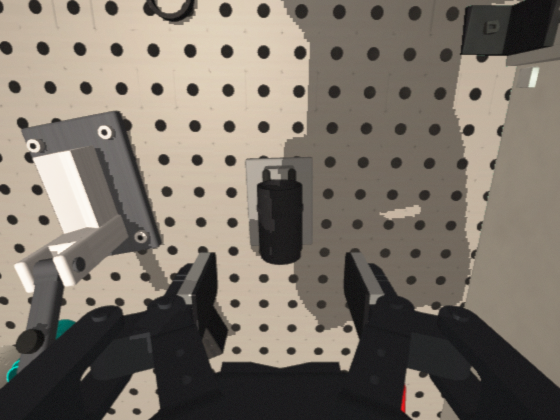

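The tube lies at (280,220) between the ridges, level, centred and released. I'm taking it again at its middle.

Call:
servo_tool(steps=[{"tx": 0.4, "ty": -0.1, "tz": -2.4, "yaw": 0, "claw": 5.5}, {"tx": 0, "ty": 0, "tz": -3, "yaw": 0, "claw": 5}, {"tx": 0, "ty": 0, "tz": -2, "yaw": 0, "claw": 5}, {"tx": 0, "ty": 0, "tz": -1, "yaw": 0, "claw": 5}, {"tx": 0, "ty": 0, "tz": 0, "yaw": 0, "claw": 4}, {"tx": 0, "ty": 0, "tz": 0, "yaw": 0, "claw": 3}, {"tx": 0, "ty": 0, "tz": 0, "yaw": 0, "claw": 2}, {"tx": 0, "ty": 0, "tz": 0, "yaw": 0, "claw": 2}, {"tx": 0, "ty": 0, "tz": 0, "yaw": 0, "claw": 2}, {"tx": 0, "ty": 0, "tz": 0, "yaw": 0, "claw": 2}], newtons=40)

```text
time_s: 10.55
position: [0.5262, 0.2517, 0.0332]
tool_rot: [[-1.0, -0.014, 0.002], [-0.014, 1.0, 0.001], [-0.002, 0.001, -1.0]]
ft_force: [-0.3, 2.9, 5.6]
grip_width: 0.0292
gripper_force: 40.1
```

Call:
servo_tool(steps=[{"tx": 0, "ty": 0, "tz": 2, "yaw": 0, "claw": 2}, {"tx": 0, "ty": 0, "tz": 4, "yaw": 0, "claw": 2}, {"tx": 0, "ty": 0, "tz": 4, "yaw": 0, "claw": 2}, {"tx": -1.2, "ty": -1.5, "tz": 3, "yaw": 0, "claw": 2}, {"tx": -2.4, "ty": -3, "tz": 0, "yaw": 0, "claw": 2}, {"tx": -2.4, "ty": -2.5, "tz": 0, "yaw": 0, "claw": 2}, {"tx": 0, "ty": 0, "tz": 0, "yaw": 0, "claw": 2}, {"tx": 0, "ty": 0, "tz": 0, "yaw": 0, "claw": 2}])

```text
time_s: 11.35
position: [0.4655, 0.1809, 0.1625]
tool_rot: [[-1.0, -0.013, -0.0], [-0.013, 1.0, -0.0], [0.0, -0.0, -1.0]]
ft_force: [-0.4, 0.2, -1.6]
grip_width: 0.029
gripper_force: 40.0
```

Run:
```python
from h import *
s=env.observe(); p=s['position'];print(s['time_s'],p)
a,d,m=grab('wrist','w7.png'); C=cloud(d,m)
def sel(n,M,k=1):
    P=C[(d>0)&M]
    if len(P)<8: print(n,len(P)); return P
    print(n,len(P),P.mean(0).round(4),cv2.minAreaRect((P[:,:2]*1000).astype(np.float32))); return P
X,Y,Z=C[...,0],C[...,1],C[...,2]
reg=(X>.43)&(X<.60)&(Y>.06)&(Y<.16)
sel('rail',reg&(Z>.028)&(Z<.041)&(X<.53))
sel('plate',reg&(Z>.006)&(Z<.0165))
sel('stop',reg&(Z>.054)&(Z<.062))
R=sel('lugs',reg&(Z>.0625)&(Z<.082))
P=sel('held',(abs(X-p[0])<.035)&(abs(Y-p[1])<.0148)&(Z>p[2]+.006)&(Z<p[2]+.02))
for x0 in np.arange(p[0]-.03,p[0]+.03,.01):
    Q=P[(P[:,0]>=x0)&(P[:,0]<x0+.01)]
    if len(Q)>5: print(round(x0-p[0],3),len(Q),(np.percentile(Q[:,2],95)-p[2]).round(4),Q[:,0].min().round(4),Q[:,0].max().round(4))
```

```text
11.35 [0.46552268 0.18090796 0.16247129]
rail 1785 [0.5039 0.1108 0.0338] ((506.2430725097656, 111.0672378540039), (51.208282470703125, 25.72549057006836), 11.385129928588867)
plate 4017 [0.4911 0.1098 0.0103] ((509.2563171386719, 111.78064727783203), (96.88750457763672, 70.16744232177734), 11.290712356567383)
stop 209 [0.5368 0.1123 0.0582] ((535.3707275390625, 112.96287536621094), (12.641701698303223, 17.425155639648438), 44.986328125)
lugs 126 [0.5368 0.107  0.0698] ((537.9850463867188, 108.03998565673828), (10.801566123962402, 5.238153457641602), 66.84754943847656)
held 8198 [0.4631 0.1808 0.1764] ((465.6952209472656, 180.90521240234375), (53.46256637573242, 29.591083526611328), 0.001781370840035379)
-0.03 1173 0.0166 0.439 0.4455
-0.02 1735 0.0167 0.4455 0.4555
-0.01 1720 0.018 0.4555 0.4655
0.0 1595 0.0174 0.4655 0.4755
0.01 1366 0.0167 0.4755 0.4855
0.02 609 0.0159 0.4855 0.4924
```

View pics/w7.png

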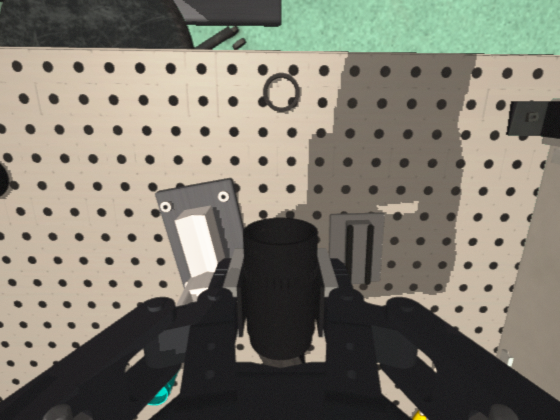

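The view shows the tube held level at (280,290), knurled end towards the robot, with the mount at (200,240) clear of it. I'll locate the stop face and the V axis in both views.

Run:
```python
from h import *
a=np.radians(10.8); ex=np.array([np.cos(a),np.sin(a)]); ey=np.array([-ex[1],ex[0]]); o=np.array([.506,.1125])
for fn in('top0','w2','w6','w7'):
    z=np.load('pics/%s.npz'%fn); m={k:z[k] for k in('T','fovy','cx','cy')}; C=cloud(z['d'],m)
    P=C[(z['d']>0)].reshape(-1,3); Q=np.c_[(P[:,:2]-o)@ex,(P[:,:2]-o)@ey,P[:,2]]
    Q=Q[(abs(Q[:,0])<.1)&(abs(Q[:,1])<.04)]
    r=Q[(Q[:,2]>.029)&(Q[:,2]<.042)&(Q[:,0]<.02)&(Q[:,0]>-.04)]
    if len(r)>9:
        A=np.polyfit(r[:,0],r[:,1],1); print(fn,'rail',len(r),'u',np.percentile(r[:,0],[1,99]).round(4),'v',np.percentile(r[:,1],[2,50,98]).round(4))
    f=Q[(Q[:,2]>.045)&(Q[:,2]<.057)&(Q[:,0]>0)&(Q[:,0]<.045)&(abs(Q[:,1])<.014)]; print('  face',len(f),np.percentile(f[:,0],[10,50,90]).round(4) if len(f)>4 else '')
    f=Q[(Q[:,2]>.0565)&(Q[:,2]<.061)&(Q[:,0]>0)&(Q[:,0]<.05)&(abs(Q[:,1])<.016)]; print('  stoptop',len(f),np.percentile(f[:,0],[3,50,97]).round(4) if len(f)>4 else '', np.percentile(f[:,1],[3,97]).round(4) if len(f)>4 else '')
    f=Q[(Q[:,2]>.007)&(Q[:,2]<.013)]; print('  plate u',np.percentile(f[:,0],[.5,99.5]).round(4),'v',np.percentile(f[:,1],[1,99]).round(4))
    for lo in(-.045,-.02,.005):
        g=f[(f[:,0]>lo)&(f[:,0]<lo+.025)]
        if len(g)>9: print('   ',lo,np.percentile(g[:,1],[1,99]).round(4))
```

```text
top0 rail 307 u [-0.0263  0.0194] v [-0.0103  0.0022  0.0139]
  face 8 [0.026  0.0263 0.0281]
  stoptop 19 [0.0261 0.0278 0.0304] [-0.0076  0.0104]
  plate u [-0.0466  0.0584] v [-0.0323  0.0366]
    -0.045 [-0.0324  0.0363]
    -0.02 [-0.0324  0.0363]
    0.005 [-0.0322  0.0368]
w2 rail 1658 u [-0.0251  0.0194] v [-0.0135 -0.0028  0.0114]
  face 331 [0.0277 0.0282 0.0401]
  stoptop 282 [0.0279 0.0311 0.0441] [-0.0114  0.0141]
  plate u [-0.045   0.0594] v [-0.0353  0.0336]
    -0.045 [-0.0351  0.0332]
    -0.02 [-0.0358  0.0336]
    0.005 [-0.0355  0.0336]
w6 rail 3020 u [-0.0248  0.0195] v [-0.0134 -0.003   0.0114]
  face 497 [0.0278 0.0289 0.0415]
  stoptop 401 [0.0278 0.0308 0.0448] [-0.0112  0.0141]
  plate u [-0.0448  0.0598] v [-0.035   0.0337]
    -0.045 [-0.0353  0.0333]
    -0.02 [-0.0354  0.0337]
    0.005 [-0.0349  0.0339]
w7 rail 1651 u [-0.0252  0.0193] v [-0.0134 -0.0024  0.0111]
  face 168 [0.0276 0.028  0.0284]
  stoptop 158 [0.0276 0.0297 0.0373] [-0.014   0.0036]
  plate u [-0.0451  0.0444] v [-0.0355  0.033 ]
    -0.045 [-0.0354  0.033 ]
    -0.02 [-0.0358  0.0333]
    0.005 [-0.0354  0.0311]
```

Call:
servo_tool(steps=[{"tx": 0.6, "ty": -1.15, "tz": 0, "yaw": 1.65, "claw": 2}, {"tx": 0.6, "ty": -1.15, "tz": 0, "yaw": 1.65, "claw": 2}, {"tx": 0.6, "ty": -1.15, "tz": 0, "yaw": 1.65, "claw": 2}, {"tx": 0.6, "ty": -1.15, "tz": 0, "yaw": 1.65, "claw": 2}, {"tx": 0.6, "ty": -1.15, "tz": 0, "yaw": 1.7, "claw": 2}, {"tx": 0.6, "ty": -1.2, "tz": 0, "yaw": 1.7, "claw": 2}, {"tx": 0, "ty": 0, "tz": -2, "yaw": 0, "claw": 2}, {"tx": 0, "ty": 0, "tz": -3, "yaw": 0, "claw": 2}, {"tx": 0, "ty": 0, "tz": -3, "yaw": 0, "claw": 2}, {"tx": 0, "ty": 0, "tz": -2, "yaw": 0, "claw": 2}, {"tx": 0, "ty": 0, "tz": 0, "yaw": 0, "claw": 2}, {"tx": 0, "ty": 0, "tz": 0, "yaw": 0, "claw": 2}])

```text
time_s: 12.6
position: [0.5024, 0.1123, 0.0625]
tool_rot: [[-0.982, -0.188, 0.0], [-0.188, 0.982, -0.0], [-0.0, -0.0, -1.0]]
ft_force: [0.7, 0.3, -1.4]
grip_width: 0.0291
gripper_force: 40.0
```

Call:
servo_tool(steps=[{"tx": 0, "ty": -0.05, "tz": -0.6, "yaw": 0, "claw": 2}, {"tx": 0, "ty": 0, "tz": -0.5, "yaw": 0, "claw": 2}, {"tx": 0.2, "ty": 0.04, "tz": 0, "yaw": 0, "claw": 2}, {"tx": 0.2, "ty": 0.04, "tz": 0, "yaw": 0, "claw": 2}, {"tx": 0, "ty": 0, "tz": 0, "yaw": 0, "claw": 2}])

```text
time_s: 13.1
position: [0.5062, 0.1123, 0.0516]
tool_rot: [[-0.982, -0.188, 0.001], [-0.188, 0.982, -0.0], [-0.001, -0.0, -1.0]]
ft_force: [-0.1, -0.0, -1.3]
grip_width: 0.0296
gripper_force: 40.0
```

Call:
servo_tool(steps=[{"tx": 0.1, "ty": 0.02, "tz": 0, "yaw": 0, "claw": 2}, {"tx": 0.1, "ty": 0.02, "tz": 0, "yaw": 0, "claw": 2}, {"tx": 0, "ty": 0, "tz": 0, "yaw": 0, "claw": 2}])

```text
time_s: 13.4
position: [0.5078, 0.1127, 0.0514]
tool_rot: [[-0.982, -0.188, 0.0], [-0.188, 0.982, -0.0], [-0.0, -0.0, -1.0]]
ft_force: [0.1, -0.3, -2.7]
grip_width: 0.0296
gripper_force: 40.1
```

Call:
servo_tool(steps=[{"tx": 0.1, "ty": 0.02, "tz": 0, "yaw": 0, "claw": 2}, {"tx": 0.1, "ty": 0.02, "tz": 0, "yaw": 0, "claw": 2}, {"tx": 0, "ty": 0, "tz": 0, "yaw": 0, "claw": 2}])

```text
time_s: 13.7
position: [0.5078, 0.1128, 0.051]
tool_rot: [[-0.982, -0.188, -0.005], [-0.188, 0.982, -0.001], [0.005, 0.0, -1.0]]
ft_force: [-8.7, -2.8, 3.1]
grip_width: 0.0293
gripper_force: 40.5
```

Contact with the stop. I'm easing back slightly and lowering into the V.

Call:
servo_tool(steps=[{"tx": -0.1, "ty": -0.02, "tz": 0, "yaw": 0, "claw": 2}, {"tx": 0, "ty": 0, "tz": -0.15, "yaw": 0, "claw": 2}, {"tx": 0, "ty": 0, "tz": -0.15, "yaw": 0, "claw": 2}, {"tx": 0, "ty": 0, "tz": 0, "yaw": 0, "claw": 2}])

```text
time_s: 14.1
position: [0.5078, 0.1128, 0.048]
tool_rot: [[-0.982, -0.188, -0.002], [-0.188, 0.982, -0.0], [0.002, 0.0, -1.0]]
ft_force: [-4.4, -0.4, -0.9]
grip_width: 0.0293
gripper_force: 40.3
```

Call:
servo_tool(steps=[{"tx": 0, "ty": 0, "tz": -0.1, "yaw": 0, "claw": 2}, {"tx": 0, "ty": 0, "tz": -0.05, "yaw": 0, "claw": 2}, {"tx": 0, "ty": 0, "tz": 0, "yaw": 0, "claw": 2}])

```text
time_s: 14.4
position: [0.5078, 0.1128, 0.0469]
tool_rot: [[-0.982, -0.188, -0.002], [-0.188, 0.982, -0.0], [0.002, 0.0, -1.0]]
ft_force: [-5.3, -1.3, 4.7]
grip_width: 0.029
gripper_force: 40.7
```

It is seated. I'm letting go, waiting, then rising straight up.

Call:
servo_tool(steps=[{"tx": 0, "ty": 0, "tz": 0, "yaw": 0, "claw": 3.3}, {"tx": 0, "ty": 0, "tz": 0, "yaw": 0, "claw": 4}, {"tx": 0, "ty": 0, "tz": 0, "yaw": 0, "claw": 5}, {"tx": 0, "ty": 0, "tz": 0, "yaw": 0, "claw": 5}, {"tx": 0, "ty": 0, "tz": 0, "yaw": 0, "claw": 5}, {"tx": 0, "ty": 0, "tz": 0, "yaw": 0, "claw": 5}, {"tx": 0, "ty": 0, "tz": 2, "yaw": 0, "claw": 5}, {"tx": 0, "ty": 0, "tz": 4, "yaw": 0, "claw": 5}, {"tx": -1, "ty": 0, "tz": 4, "yaw": 0, "claw": 5}, {"tx": 0, "ty": 0, "tz": 2, "yaw": 0, "claw": 5}, {"tx": 0, "ty": 0, "tz": 0, "yaw": 0, "claw": 5}])

```text
time_s: 15.5
position: [0.4997, 0.1129, 0.1696]
tool_rot: [[-0.982, -0.188, 0.006], [-0.188, 0.982, -0.0], [-0.006, -0.001, -1.0]]
ft_force: [-0.1, -0.5, -0.3]
grip_width: 0.0498
gripper_force: 0.0
```

Run:
```python
from h import *
s=env.observe(); print(s['time_s'],s['position'],s['grip_width'])
a=np.radians(10.8); ex=np.array([np.cos(a),np.sin(a)]); ey=np.array([-ex[1],ex[0]]); o=np.array([.508,.1128])
im,d,m=grab('wrist','w8.png'); C=cloud(d,m); P=C[d>0]
Q=np.c_[(P[:,:2]-o)@ex,(P[:,:2]-o)@ey,P[:,2]]
T=Q[(abs(Q[:,0])<.035)&(abs(Q[:,1])<.02)&(Q[:,2]>.048)&(Q[:,2]<.068)]
print(len(T),np.percentile(T,[1,50,99],axis=0).round(4).tolist())
for u in np.arange(-.03,.03,.01):
    t=T[(T[:,0]>=u)&(T[:,0]<u+.01)]
    if len(t)>9: print(u.round(3),len(t),np.percentile(t[:,1],[2,98]).round(4),np.percentile(t[:,2],95).round(4))
A=Q[(Q[:,0]>.03)&(Q[:,0]<.1)&(abs(Q[:,1])<.012)&(Q[:,2]>.075)&(Q[:,2]<.13)]
for u in np.arange(.03,.1,.008):
    t=A[(A[:,0]>=u)&(A[:,0]<u+.008)]
    if len(t)>9: print('arm',u.round(3),len(t),np.percentile(t[:,1],[5,95]).round(4),np.percentile(t[:,2],[5,50,95]).round(4))
```

```text
15.5 [0.49970464 0.11292082 0.16964658] 0.049818413388005106
2781 [[-0.0261, -0.0161, 0.0504], [0.0011, -0.0015, 0.0608], [0.0339, 0.0133, 0.0651]]
-0.03 351 [-0.0159  0.0129] 0.0637
-0.02 508 [-0.0162  0.013 ] 0.0635
-0.01 480 [-0.0162  0.0131] 0.0635
0.0 468 [-0.0156  0.0134] 0.0634
0.01 438 [-0.0158  0.0136] 0.0636
0.02 415 [-0.0155  0.0129] 0.0656
arm 0.03 349 [-0.0109  0.0111] [0.0757 0.0783 0.0802]
arm 0.038 388 [-0.0103  0.0104] [0.0786 0.0819 0.0867]
arm 0.046 310 [-0.0075  0.0051] [0.087  0.091  0.0948]
arm 0.054 421 [-0.0069  0.005 ] [0.0949 0.1026 0.1084]
arm 0.062 254 [-0.0074  0.0056] [0.1031 0.1079 0.1106]
arm 0.07 169 [-0.007   0.0053] [0.1094 0.1116 0.1134]
```

View pics/w8.png

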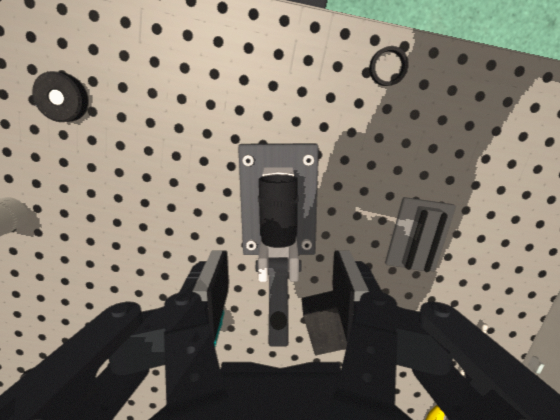

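The tube is centred in the V at (278,210): top at 63.4 mm, neck at the stop, gripper clear. The clamp arm is thrown back at (279,300) and ends at z ≈ 0.114. I'm closing the jaws, going over and behind the arm, then pushing it round.

Call:
servo_tool(steps=[{"tx": 0.7, "ty": 0.1, "tz": 1, "yaw": 0, "claw": 5}, {"tx": 2.7, "ty": 0.5, "tz": 0, "yaw": 0, "claw": 4}, {"tx": 2.7, "ty": 0.5, "tz": 0, "yaw": 0, "claw": 2}, {"tx": 2.7, "ty": 0.5, "tz": 0, "yaw": 0, "claw": 0}, {"tx": 2.6, "ty": 0.5, "tz": 0, "yaw": 0, "claw": 0}, {"tx": 0.5, "ty": 0.1, "tz": 0, "yaw": 0, "claw": 0}, {"tx": 0, "ty": 0, "tz": 0, "yaw": 0, "claw": 0}, {"tx": 0, "ty": 0, "tz": 0, "yaw": 0, "claw": 0}])

```text
time_s: 16.35
position: [0.6168, 0.1348, 0.1759]
tool_rot: [[-0.982, -0.188, -0.002], [-0.188, 0.982, -0.0], [0.002, 0.0, -1.0]]
ft_force: [0.1, 0.7, -1.1]
grip_width: -0.0002
gripper_force: 0.0
```

Run:
```python
from h import *
s=env.observe(); print(s['time_s'],s['position'],s['grip_width'],env.tcp_to_tips)
a=np.radians(10.8); ex=np.array([np.cos(a),np.sin(a)]); o=np.array([.508,.1128]);print((s['position'][:2]-o)@ex,(s['position'][:2]-o)@[-ex[1],ex[0]])
```

```text
16.35 [0.61679886 0.1347722  0.17586324] -0.0001859068978869742 0.019
0.11098891640713647 0.0011961356551465582
```

Call:
servo_tool(steps=[{"tx": 0, "ty": -0.1, "tz": -2.5, "yaw": 0, "claw": 0}, {"tx": 0, "ty": 0, "tz": -2.7, "yaw": 0, "claw": 0}, {"tx": -0.4, "ty": -0.08, "tz": 0, "yaw": 0, "claw": 0}, {"tx": -0.4, "ty": -0.08, "tz": 0, "yaw": 0, "claw": 0}, {"tx": -0.4, "ty": -0.08, "tz": 0, "yaw": 0, "claw": 0}, {"tx": -0.4, "ty": -0.08, "tz": 0, "yaw": 0, "claw": 0}, {"tx": -0.4, "ty": -0.08, "tz": 0, "yaw": 0, "claw": 0}, {"tx": -0.4, "ty": -0.08, "tz": 0, "yaw": 0, "claw": 0}, {"tx": -0.4, "ty": -0.08, "tz": 0, "yaw": 0, "claw": 0}, {"tx": -0.4, "ty": -0.08, "tz": 0, "yaw": 0, "claw": 0}, {"tx": -0.4, "ty": -0.08, "tz": 0, "yaw": 0, "claw": 0}])

```text
time_s: 17.45
position: [0.5885, 0.1276, 0.1303]
tool_rot: [[-0.982, -0.187, 0.023], [-0.187, 0.982, 0.003], [-0.023, -0.001, -1.0]]
ft_force: [21.6, 8.8, 22.1]
grip_width: -0.0
gripper_force: 16.3
```

The fingertip met the end face of the arm because it was too high. I'm backing off, going lower and pushing the arm's back face.

Call:
servo_tool(steps=[{"tx": 1, "ty": 0.2, "tz": 0, "yaw": 0, "claw": 0}, {"tx": 1.2, "ty": 0.2, "tz": 0, "yaw": 0, "claw": 0}, {"tx": 0, "ty": 0, "tz": -0.6, "yaw": 0, "claw": 0}, {"tx": 0, "ty": 0, "tz": -0.6, "yaw": 0, "claw": 0}, {"tx": 0, "ty": 0, "tz": 0, "yaw": 0, "claw": 0}])

```text
time_s: 17.95
position: [0.6025, 0.1306, 0.1114]
tool_rot: [[-0.982, -0.188, -0.003], [-0.188, 0.982, -0.0], [0.003, 0.0, -1.0]]
ft_force: [-1.2, 0.7, 0.6]
grip_width: -0.0002
gripper_force: 0.0
```

Call:
servo_tool(steps=[{"tx": -0.4, "ty": -0.08, "tz": 0, "yaw": 0, "claw": 0}, {"tx": -0.4, "ty": -0.08, "tz": 0, "yaw": 0, "claw": 0}, {"tx": -0.4, "ty": -0.08, "tz": 0, "yaw": 0, "claw": 0}, {"tx": -0.4, "ty": -0.08, "tz": 0, "yaw": 0, "claw": 0}, {"tx": -0.3, "ty": -0.06, "tz": 0, "yaw": 0, "claw": 0}])

```text
time_s: 18.45
position: [0.5869, 0.127, 0.1149]
tool_rot: [[-0.982, -0.188, 0.009], [-0.188, 0.982, 0.001], [-0.009, -0.001, -1.0]]
ft_force: [7.6, 1.9, 6.3]
grip_width: 0.0002
gripper_force: 3.7
```

```bash
cat > arm.py <<'E'
from h import *
s=env.observe(); print(s['time_s'],s['position'],s['ft_force'].round(1))
a=np.radians(10.8); ex=np.array([np.cos(a),np.sin(a)]); ey=np.array([-ex[1],ex[0]]); o=np.array([.508,.1128])
for n in('scene','wrist','top'):
    im,d,m=grab(n); C=cloud(d,m); M=d>0; P=C[M]
    Q=np.c_[(P[:,:2]-o)@ex,(P[:,:2]-o)@ey,P[:,2]]
    A=Q[(Q[:,0]>-.04)&(Q[:,0]<.11)&(abs(Q[:,1])<.02)&(Q[:,2]>.06)&(Q[:,2]<.15)]
    print(n,len(A))
    H,_,_=np.histogram2d(A[:,2],A[:,0],bins=[np.arange(.06,.151,.006),np.arange(-.04,.111,.006)])
    print('     u',' '.join('%3d'%x for x in np.arange(-40,108,6)))
    for i in range(len(H)-1,-1,-1): print('z%4d  '%(60+6*i),' '.join('%3d'%x if x else '  .' for x in H[i]))
E
python3 arm.py
```

```text
18.45 [0.58691513 0.12704901 0.11492423] [7.6 1.9 6.3]
scene 874
     u -40 -34 -28 -22 -16 -10  -4   2   8  14  20  26  32  38  44  50  56  62  68  74  80  86  92  98 104
z 144     .   .   .   .   .   .   .   .   .   .   .   .   .   .   .   .   .  22  28   8   7  10   .   .   .
z 138     .   .   .   .   .   .   .   .   .   .   .   .   .   .   .   .   .  23  27   7   3   1   .   .   .
z 132     .   .   .   .   .   .   .   .   .   .   .   .   .   .   .   .   .  11  20   9   .   .   .   .   .
z 126     .   .   .   .   .   .   .   .   .   .   .   .   .   .   .   .   .   4  32   6   2   .   .   .   .
z 120     .   .   .   .   .   .   .   .   .   .   .   .   .   .   .   .   .   5  26  10   4   1   .   .   .
z 114     .   .   .   .   .   .   .   .   .   .   .   .   .   .   .   1  18  12  22   8   3   1   .   .   .
z 108     .   .   .   .   .   .   .   .   .   .   .   .   .   .   3  17  14   4  12   4   3   .   .   .   .
z 102     .   .   .   .   .   .   .   .   .   .   .   .   .   .   8  12   1   1  12   7   2   .   .   .   .
z  96     .   .   .   .   .   .   .   .   .   .   .   .   .   . 
[... 3465 characters left out ...]
   .   .  12   .   .   .   .   .   .   .   .   .   .
z  90     .   .   .   .   .   .   .   .   .   .   .   .   .  14   4   .   .   .   .   .   .   .   .   .   .
z  84     .   .   .   .   .   .   .   .   .   .   .   .   9  13   1   .   .   .   .   .   .   .   .   .   .
z  78     .   .   .   .   .   .   .   .   .   .   .  21  43  21   1   .   .   .   .   .   .   .   .   .   .
z  72     .   .   .   .   .   .   .   .   .   .   .  11  11   3   .   .   .   .   .   .   .   .   .   .   .
z  66     .   .   .   .   .   .   .   .   .   .   .   .   1   .   .   .   .   .   .   .   .   .   .   .   .
z  60     .   .   .   .   .   .   .   .   .   .   .   .   .   1   .   .   .   .   .   .   .   .   .   .   .
```

The depth slices show the arm now at about 2.1 rad and following the finger, with the tube unmoved. I'm continuing.

Call:
servo_tool(steps=[{"tx": -0.4, "ty": -0.08, "tz": 0, "yaw": 0, "claw": 0}, {"tx": -0.4, "ty": -0.08, "tz": 0, "yaw": 0, "claw": 0}, {"tx": -0.4, "ty": -0.08, "tz": 0, "yaw": 0, "claw": 0}, {"tx": -0.4, "ty": -0.08, "tz": 0, "yaw": 0, "claw": 0}, {"tx": -0.4, "ty": -0.08, "tz": 0.1, "yaw": 0, "claw": 0}, {"tx": -0.4, "ty": -0.08, "tz": 0.1, "yaw": 0, "claw": 0}, {"tx": -0.4, "ty": -0.08, "tz": 0.2, "yaw": 0, "claw": 0}, {"tx": -0.4, "ty": -0.08, "tz": 0.2, "yaw": 0, "claw": 0}])

```text
time_s: 19.4
position: [0.5524, 0.1205, 0.1186]
tool_rot: [[-0.982, -0.188, -0.0], [-0.188, 0.982, 0.0], [0.0, 0.0, -1.0]]
ft_force: [6.0, 0.2, -2.0]
grip_width: -0.0001
gripper_force: 2.1
```

```bash
sed -i "s/('scene','wrist','top')/('scene',)/" arm.py; python3 arm.py
```

```text
19.4 [0.55242817 0.12045841 0.11861947] [ 6.   0.2 -2. ]
scene 776
     u -40 -34 -28 -22 -16 -10  -4   2   8  14  20  26  32  38  44  50  56  62  68  74  80  86  92  98 104
z 144     .   .   .   .   .   .   .   .   .   .   .   5  45  10   5   5   .   .   .   .   .   .   .   .   .
z 138     .   .   .   .   .   .   .   .   .   .   .   9  29  11   .   .   .   .   .   .   .   .   .   .   .
z 132     .   .   .   .   .   .   .   .   .   .   .   2  22  14   2   .   .   .   .   .   .   .   .   .   .
z 126     .   .   .   .   .   .   .   .   .   .   7   3  29  11   3   3   .   .   .   .   .   .   .   .   .
z 120     .   .   .   .   .   .   .   .   .   .  23   7  19  12   3   2   .   .   .   .   .   .   .   .   .
z 114     .   .   .   .   .   .   .   .   .   2  19   .  13  10   4   1   .   .   .   .   .   .   .   .   .
z 108     .   .   .   .   .   .   .   .   .  10  14   6  11   6   3   2   .   .   .   .   .   .   .   .   .
z 102     .   .   .   .   .   .   .   .   .   .   8   7   6   5   .   .   .   .   .   .   .   .   .   .   .
z  96     .   .   .   .   .   .   .   .   .   .   3  11   .   1   1   .   .   .   .   .   .   .   .   .   .
z  90     .   .   .   .   .   .   .   .   .   .   .  24   .   .   .   .   .   .   .   .   .   .   .   .   .
z  84     .   .   .   .   .   .   .   .   .   .   .  16   .   .   .   .   .   .   .   .   .   .   .   .   .
z  78     .   .   .   .   .   .   .   .   .   .   3  30  11   6   .   .   .   .   .   .   .   .   .   .   .
z  72     .   .   .   .   .   .   .   .   .   .  11  35  12   5   2   .   .   .   .   .   .   .   .   .   .
z  66     .   .   .   .   .   .   .   .   .   .  10  28   3   .   .   .   .   .   .   .   .   .   .   .   .
z  60     .   .  17  17  14  13  16  17  15  12  18  10   5   2   .   .   .   .   .   .   .   .   .   .   .
```

Call:
servo_tool(steps=[{"tx": -0.4, "ty": -0.08, "tz": 0.2, "yaw": 0, "claw": 0}, {"tx": -0.4, "ty": -0.08, "tz": 0.2, "yaw": 0, "claw": 0}, {"tx": -0.4, "ty": -0.08, "tz": 0.1, "yaw": 0, "claw": 0}, {"tx": -0.4, "ty": -0.08, "tz": 0, "yaw": 0, "claw": 0}, {"tx": -0.4, "ty": -0.08, "tz": 0, "yaw": 0, "claw": 0}, {"tx": -0.4, "ty": -0.08, "tz": 0, "yaw": 0, "claw": 0}, {"tx": -0.4, "ty": -0.08, "tz": 0, "yaw": 0, "claw": 0}, {"tx": -0.4, "ty": -0.08, "tz": -0.2, "yaw": 0, "claw": 0}, {"tx": -0.3, "ty": -0.06, "tz": -0.4, "yaw": 0, "claw": 0}, {"tx": -0.3, "ty": -0.06, "tz": -0.4, "yaw": 0, "claw": 0}, {"tx": -0.2, "ty": -0.04, "tz": -0.4, "yaw": 0, "claw": 0}])

```text
time_s: 20.55
position: [0.5119, 0.1123, 0.1094]
tool_rot: [[-0.982, -0.188, -0.001], [-0.188, 0.982, -0.0], [0.001, 0.0, -1.0]]
ft_force: [-0.5, -0.6, 3.3]
grip_width: -0.0001
gripper_force: 1.6
```

```bash
python3 arm.py
```

```text
20.55 [0.51193798 0.1123312  0.10935461] [-0.5 -0.6  3.3]
scene 798
     u -40 -34 -28 -22 -16 -10  -4   2   8  14  20  26  32  38  44  50  56  62  68  74  80  86  92  98 104
z 144     .   .   .   .   2  42   5   .   8   2   .   .   .   .   .   .   .   .   .   .   .   .   .   .   .
z 138     .   .   .   .   2  55  11   9  13   1   .   .   .   .   .   .   .   .   .   .   .   .   .   .   .
z 132     .   .   .   .   2  41  16   5   .   .   .   .   .   .   .   .   .   .   .   .   .   .   .   .   .
z 126     .   .   .   .   1  28  12   1   .   .   .   .   .   .   .   .   .   .   .   .   .   .   .   .   .
z 120     .   .   .   .   1  27  19   2   .   .   .   .   .   .   .   .   .   .   .   .   .   .   .   .   .
z 114     .   .   .   .   .  24  17   4   .   .   .   .   .   .   .   .   .   .   .   .   .   .   .   .   .
z 108     .   .   .   .   .  28  19   3   1   .   .   .   .   .   .   .   .   .   .   .   .   .   .   .   .
z 102     .   .   .   .   .  28  19   2   1   .   .   .   .   .   .   .   .   .   .   .   .   .   .   .   .
z  96     .   .   .   .   .  24  15   .   1   .   .   .   .   .   .   .   .   .   .   .   .   .   .   .   .
z  90     .   .   .  11  12  20   1   2   .   .   .   .   .   .   .   .   .   .   .   .   .   .   .   .   .
z  84     .   .   .   8   8   2   6   2   1   .   .   .   .   .   .   .   .   .   .   .   .   .   .   .   .
z  78     .   .   .   .   2  10   1   1   2   4   4   7   6   4   .   .   .   .   .   .   .   .   .   .   .
z  72     .   .   .   .   .   .   .   .   1   1   5  11   9   5   1   .   .   .   .   .   .   .   .   .   .
z  66     .   .   .   .   .   .   .   .   .   .   6   9   3   .   .   .   .   .   .   .   .   .   .   .   .
z  60     .   .  21  17  15  15  16  13  14   9  10   6   4   2   .   .   .   .   .   .   .   .   .   .   .
```

Call:
servo_tool(steps=[{"tx": -0.2, "ty": -0.04, "tz": -0.3, "yaw": 0, "claw": 0}, {"tx": -0.2, "ty": -0.04, "tz": -0.3, "yaw": 0, "claw": 0}, {"tx": 0, "ty": 0, "tz": -0.3, "yaw": 0, "claw": 0}, {"tx": 0, "ty": 0, "tz": -0.2, "yaw": 0, "claw": 0}, {"tx": 0, "ty": 0, "tz": 0, "yaw": 0, "claw": 0}])

```text
time_s: 21.1
position: [0.5082, 0.1116, 0.0983]
tool_rot: [[-0.982, -0.188, -0.002], [-0.188, 0.982, -0.0], [0.002, 0.0, -1.0]]
ft_force: [-0.2, 0.4, -0.5]
grip_width: -0.0005
gripper_force: 0.0
```

Call:
servo_tool(steps=[{"tx": 0, "ty": 0, "tz": -0.15, "yaw": 0, "claw": 0}, {"tx": 0, "ty": 0, "tz": -0.15, "yaw": 0, "claw": 0}, {"tx": 0, "ty": 0, "tz": 0, "yaw": 0, "claw": 0}])

```text
time_s: 21.4
position: [0.5086, 0.1117, 0.0956]
tool_rot: [[-0.982, -0.188, -0.0], [-0.188, 0.982, 0.0], [0.0, 0.0, -1.0]]
ft_force: [-0.0, -0.2, -0.1]
grip_width: 0.0002
gripper_force: 0.0
```

Call:
servo_tool(steps=[{"tx": 0, "ty": 0, "tz": -0.1, "yaw": 0, "claw": 0}, {"tx": 0, "ty": 0, "tz": -0.1, "yaw": 0, "claw": 0}, {"tx": 0, "ty": 0, "tz": 0, "yaw": 0, "claw": 0}])

```text
time_s: 21.7
position: [0.5087, 0.1117, 0.0948]
tool_rot: [[-0.982, -0.188, 0.001], [-0.188, 0.982, -0.0], [-0.001, -0.0, -1.0]]
ft_force: [-5.1, -0.9, 11.8]
grip_width: -0.0001
gripper_force: 6.3
```

It is pressed: 12 N with the fingertip at the height of the level arm's top. I'm lifting away and checking.

Call:
servo_tool(steps=[{"tx": 0, "ty": 0, "tz": 0.5, "yaw": 0, "claw": 0}, {"tx": 0, "ty": 0, "tz": 1.5, "yaw": 0, "claw": 0}, {"tx": 0, "ty": 0, "tz": 4, "yaw": 0, "claw": 0}, {"tx": -2, "ty": 0, "tz": 4, "yaw": 0, "claw": 0}, {"tx": 0, "ty": 0, "tz": 0, "yaw": 0, "claw": 0}, {"tx": 0, "ty": 0, "tz": 0, "yaw": 0, "claw": 0}])

```text
time_s: 22.3
position: [0.4888, 0.1117, 0.1943]
tool_rot: [[-0.982, -0.188, 0.002], [-0.188, 0.982, 0.0], [-0.002, -0.0, -1.0]]
ft_force: [-0.1, -0.9, -0.0]
grip_width: 0.0
gripper_force: 0.0
```

```bash
cat > fin.py <<'E'
from h import *
s=env.observe(); print(s['time_s'],s['position'],s['ft_force'].round(1))
a=np.radians(10.8); ex=np.array([np.cos(a),np.sin(a)]); ey=np.array([-ex[1],ex[0]]); o=np.array([.508,.1128])
for n in('wrist','scene'):
    im,d,m=grab(n,'fin_'+n+'.png'); C=cloud(d,m); P=C[d>0]
    Q=np.c_[(P[:,:2]-o)@ex,(P[:,:2]-o)@ey,P[:,2]]
    A=Q[(abs(Q[:,1]+.001)<.005)&(Q[:,0]<.03)&(Q[:,0]>-.03)&(Q[:,2]>.07)&(Q[:,2]<.1)]
    print(n,'arm',len(A),A[:,0].min().round(4))
    for u in np.arange(-.024,.03,.009):
        t=A[(A[:,0]>=u)&(A[:,0]<u+.009)]
        if len(t)>5: print('  ',u.round(3),len(t),np.percentile(t[:,2],[50,90]).round(4))
    T=Q[(abs(Q[:,0])<.035)&(abs(Q[:,1])<.02)&(Q[:,2]>.045)&(Q[:,2]<.067)]
    for u in np.arange(-.03,.03,.01):
        t=T[(T[:,0]>=u)&(T[:,0]<u+.01)]
        if len(t)>9: print('  tube',u.round(3),len(t),t[:,0].min().round(4),np.percentile(t[:,1],[2,98]).round(4),np.percentile(t[:,2],95).round(4))
E
python3 fin.py
```

```text
22.3 [0.48880542 0.11169016 0.19428425] [-0.1 -0.9 -0. ]
wrist arm 586 -0.0205
   -0.024 101 [0.0755 0.0765]
   -0.015 134 [0.0759 0.077 ]
   -0.006 124 [0.0764 0.0775]
   0.003 126 [0.0759 0.0767]
   0.012 101 [0.076  0.0767]
  tube -0.03 291 -0.0265 [-0.0159  0.0127] 0.0635
  tube -0.02 246 -0.0199 [-0.0162  0.0128] 0.063
  tube -0.01 193 -0.0099 [-0.0165  0.013 ] 0.0612
  tube 0.0 190 0.0 [-0.0156  0.013 ] 0.0615
  tube 0.01 177 0.0101 [-0.0158  0.0132] 0.0614
  tube 0.02 152 0.0202 [-0.016   0.0133] 0.0648
scene arm 94 -0.0223
   -0.024 22 [0.0738 0.0758]
   -0.015 19 [0.0749 0.0768]
   -0.006 11 [0.0755 0.0774]
   0.003 18 [0.0751 0.0759]
   0.012 11 [0.0748 0.076 ]
   0.021 13 [0.0748 0.0762]
  tube -0.03 63 -0.0285 [-0.0166  0.0123] 0.0621
  tube -0.02 77 -0.02 [-0.0172  0.0113] 0.0625
  tube -0.01 35 -0.0098 [-0.0171  0.0074] 0.0628
  tube 0.0 29 0.0005 [-0.0169 -0.0061] 0.0614
  tube 0.01 30 0.0105 [-0.0166 -0.0055] 0.0615
  tube 0.02 46 0.0205 [-0.0167  0.0129] 0.0662
```

The arm is level at 76 mm, the tube is unmoved, and the robot is clear. I'm handing it in.

```bash
python3 -c "
from rig import env
print(env.close_job())"
```

```text
the job is handed in; nothing more can be done
None
```

I laid the tube in the rest and let go, seated it in the V with its neck against the end stop, closed the clamp arm on it, and handed the job in at about 22 s. My last depth check showed the arm level, the tube seated and the robot clear; the hand-in returned no verdict.

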